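# Kitchen crockery cupboard: open the active leaf, then draw the flush bolt

### The job

Both leaves of the small wooden cupboard on the worktop are to be freed so that a wide tray can go in. First swing the active leaf (the right-hand one seen from the robot, which carries the lip that covers the bolt) open to about a right angle; only then pull the flush bolt's knob on the other leaf fully up, and leave it up with the active leaf still wide open. The other leaf need not be opened.

Things in the scene. Friction and masses are not known exactly. Their poses are not given: they have to be found in the camera images.
- active_leaf (a joint): Hinge angle (rad) of the right-hand (robot's view) leaf of a wooden cupboard 400 mm wide, 240 high. 0 shut (starts up to 0.06 ajar), grows swinging towards the robot, anticlockwise from above, to 1.8. Leaf 200 x 20 mm, hinged at its right edge, moves at about 1 N, stays where left. A wooden lip on its top, 44 mm high, reaches 68 mm over the other leaf and hoods the bolt knob.
- active_handle (a point): On the active leaf's pull, an upright steel bar 12 mm thick, axis 45 mm off the leaf's face. Point: on the axis, 220 mm up; bar's free top 18 mm higher, its upper stay 32 mm lower. Turns with the leaf: x square through the leaf to its back, y along it away from the hinge, z up. Hinge line at x +65, y -155 mm in this frame. The fixed other leaf's like bar is 90 mm further along y.
- flush_bolt (a joint): Height (m) by which the flush bolt of the left-hand (passive) leaf is drawn: 0 shot down (the start), 0.030 fully drawn, its stop. It slides straight up against about 3 N of friction and stays where it is left.
- bolt_knob (a point): Centre of the top of the bolt's knob: upright steel cylinder, 24 mm across, 28 tall, on the passive leaf's top edge, 32 mm from the meeting line; 274 mm up when shot, its underside 6 mm above the leaf's top and cupboard's flat top (240 mm). Once the active leaf is wide open, nothing else stands within 90 mm of it above that top. Axes: x to the cupboard's back, y left along its front, z up.

How it is judged:
By the outcome, as a careful person would: the job done as asked, in the order asked, and still so for the second after the job is handed in, with the robot touching nothing.
It also fails if it takes over 51 s, if anything falls off the work surface, if the arm or the gripper's body presses on something with over 40 N, if the wrist force passes 120 N, or if a joint passes its speed limit or range.

### The arm

A 7-joint arm with a two-finger parallel gripper is mounted at the origin on the work surface. World frame = base frame: x ahead of the robot, y to its left, z up, the work surface at z = 0. Lengths are in mm, angles in rad, forces in N, time in s.
With the tool pointing down it reaches from about 425 to 950 mm from the base axis. Payload 16.7 kg.
Tool frame: the origin (TCP) lies between the finger pads; the fingertips stand 17 mm ahead of it and the grasp point (between the pads) lies 2 mm behind it; z points along the fingers, y is the line along which they close (so a half turn about z gives the same grasp; the last joint's range is limited). The gripper opens to 94 mm and grips with 3 to 60 N. Pads are 16 mm wide; open, the fingers measure 119 mm over their backs; the gripper's body (75 mm by 177 mm) begins 78 mm behind the grasp point.
Start: joints at [-1.365, 0.426, 0.074, 1.606, -0.034, 1.111, -0.067], TCP at [234.5, 632.918, 222.467] pointing down, gripper open.
Joint ranges: [-2.85, 2.85], [-0.5, 2.14], [-1.23, 1.37], [0.21, 2.46], [-1.02, 4.16], [0.16, 2.05], [-2.73, 2.73]. Speed limits (rad/s): [1.89, 1.89, 2.39, 2.39, 3.01, 3.01, 3.01].

### API

Orientations are given as [roll, pitch, yaw] about the fixed x, y, z axes, in that order (R = Rz(yaw) Ry(pitch) Rx(roll)).
In Python, from cell import monitor, cams, sign_off gives the robot as it stands. The module is installed in compiled form; this text tells all that it offers.
- The arm moves only by the tool move_arm, never from a script. Its argument "moves" is a list of rows, each a list of 7 numbers: the shift along the tool's x, y, z in mm, then the turn, a rotation vector about the tool's x, y, z in degrees, then the finger opening in mm, from 0 to 94. In form: [[dx, dy, dz, wx, wy, wz, gripper], ...]. A call has 1 to 20 rows; each row shifts and turns the commanded pose from where the row before left it, along the tool's axes as they then stand; what a row does not reach is not made up. A row lasts 1/12 s, in which the tool goes at most 41.7 mm and 7.16 degrees, less where a joint would pass 70% of its speed; a pose out of reach is approached as far as the arm can. A call is refused whole if a number of a shift passes 41.7 or a number of a turn 7.16, either way. A call with a gripper value outside its range is refused whole. The fingers move at their own pace and stop on an object; "newtons" is the grip in N (left out, the last holds). Time passes only in rows, so rows that do not move let the fingers close. It gives the time, the measured TCP pose, the force, the opening and the grip force at its end, in the units of the state.
- monitor.get_obs(): the state, without advancing time (a new reading comes with each control period).
- cams.grab_frame(name): name is "scene" or "top" or "wrist"; returns (picture, depth): 400x640x3 uint8, red, green, blue; 400x640 float32, mm along the optical axis (not along the pixel's ray), 0 where there is no reading.
- cams.camera_params(name): a dict with "fx", "fy", "cx", "cy" (pixels), "dist" ([k1, k2, p1, p2, k3] as OpenCV has them; the pictures are not rectified), "R" (3x3) and "t" (3): a world point X has camera coordinates R X + t; the wrist camera has in their place "mount" (4x4, takes a point from camera to tool coordinates, whose origin is the TCP and whose axes are the flange's). Camera axes: x right, y down, z forward; pixel columns grow to the right and rows downward; lengths in mm; the calibration is good to about 2 mm. A picture is of the moment at which its call begins: read the wrist's pose just before it. camera_params takes no time and is no camera call.
- sign_off(): hands the job in; it is judged then, once.
The state is a dict: "time_s": time; "q": joint angles; "joint_velocities": joint speeds; "tau": joint torques, N m; "ee_pos": TCP position; "eef_rot": TCP orientation; "force": force on the tool from outside, world axes, zero at the start; "ft_torque": the same for the moment, N m; "finger_gap": opening from 0.0 (shut) to 1.0 (fully open); "grip_force": force on a finger pad.
Only numpy, scipy, OpenCV 4.12 (cv2) and the standard library are available. Lean on these libraries where they do the work, as an engineer would, in place of code of your own. Each camera call takes 0.05 s, during which the arm holds its last target. There are 200 camera calls.

## Working session

There is one attempt and no reset: what is moved stays moved. The work goes in short steps, Python scripts to look and compute and a tool call to move; the robot and the scene stay as the last step left them, time stands still between calls to the robot, and variables do not carry over. Pictures are saved under pics/ and viewed, at most 10 in all, crops included, and the job is handed in when it is done.

Besides the shell and the picture viewer there is one more tool, called after "Call:" by a JSON object that holds its "method" and its "body", one argument or row to a line. move_arm: Moves the arm, as the interface text tells. Its arguments: {"type":"object","properties":{"moves":{"type":"array"},"newtons":{"type":"number"}},"required":["moves"]}

```bash
mkdir -p pics; cat > h.py <<'E'
import numpy as np, cv2
from cell import monitor, cams, sign_off
from scipy.spatial.transform import Rotation as Ro
def grab(n,fn=None):
    o=monitor.get_obs(); im,d=cams.grab_frame(n)
    if fn: cv2.imwrite('pics/'+fn,im[:,:,::-1])
    return o,im,d
def pts(n,uv,depth,o=None):
    p=cams.camera_params(n); K=np.array([[p['fx'],0,p['cx']],[0,p['fy'],p['cy']],[0,0,1]])
    uv=np.asarray(uv,float).reshape(-1,1,2)
    x=cv2.undistortPoints(uv,K,np.array(p['dist']))[:,0]
    c=np.c_[x,np.ones(len(x))]*np.asarray(depth,float).reshape(-1,1)
    if n=='wrist':
        M=np.array(p['mount']); t=c@M[:3,:3].T+M[:3,3]
        return t@Ro.from_euler('xyz',o['eef_rot']).as_matrix().T+np.array(o['ee_pos'])
    R=np.array(p['R']);t=np.array(p['t']).ravel()
    return (c-t)@R
def cloud(n,im,d,o=None):
    v,u=np.nonzero(d>0)
    return pts(n,np.c_[u,v],d[v,u],o),im[v,u],np.c_[u,v]
E
python3 - <<'E'
from h import *
print(monitor.get_obs())
for n in('scene','top'):
    o,im,d=grab(n,n+'1.png'); np.savez(n+'1.npz',im=im,d=d)
    P,C,uv=cloud(n,im,d)
    print(n,P.min(0),P.max(0))
    m=(P[:,2]>200)&(P[:,2]<320)&(P[:,0]>200)
    print(P[m].min(0),P[m].max(0),m.sum())
E
```

```text
{'time_s': 0.0, 'q': array([-1.36554366,  0.42673548,  0.07386726,  1.60658376, -0.03407747,
        1.11079979, -0.06708395]), 'joint_velocities': array([ 5.96198535e-04,  2.58363529e-04,  9.14717972e-04,  1.85496326e-03,
        9.30626597e-04, -1.17721981e-03,  3.07495134e-05]), 'tau': array([-3.34845419e-03, -9.35800409e+01,  3.66373658e+00, -4.54181421e+01,
       -4.92386345e-02,  2.03161791e-02,  1.68076012e-04]), 'ee_pos': array([234.36928081, 632.5733647 , 221.78404488]), 'eef_rot': array([-3.14033153e+00,  1.20619255e-04,  2.78682026e+00]), 'force': array([-0.09812465, -0.5152234 ,  0.81891523]), 'ft_torque': array([0.00232804, 0.03069541, 0.00722467]), 'grip_force': 0.0, 'finger_gap': 1.0022890001919724}
scene [-557.57345097 -574.49033314 -763.42191978] [1533.89316629 2109.41395028  323.1542748 ]
[ 509.59379175 -200.51110727  200.0092909 ] [841.5443049  215.45752657 317.71281169] 42159
top [  206.90227034 -1390.08397568  -764.98940282] [1648.2390935  1415.69014413  317.05421602]
[ 505.71382027 -198.12577409  200.30373138] [837.75526727 212.48553102 317.05421602] 45435
```

View pics/scene1.png

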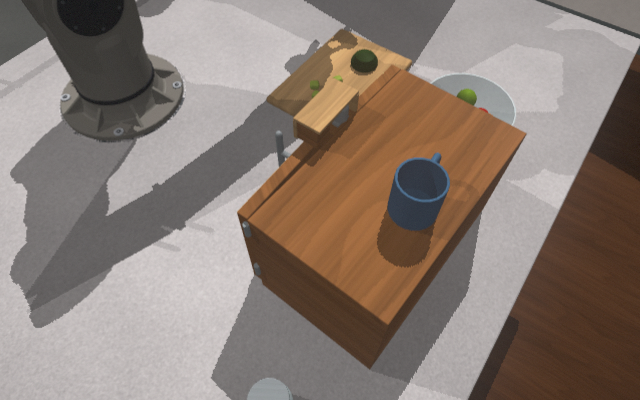

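View pics/top1.png

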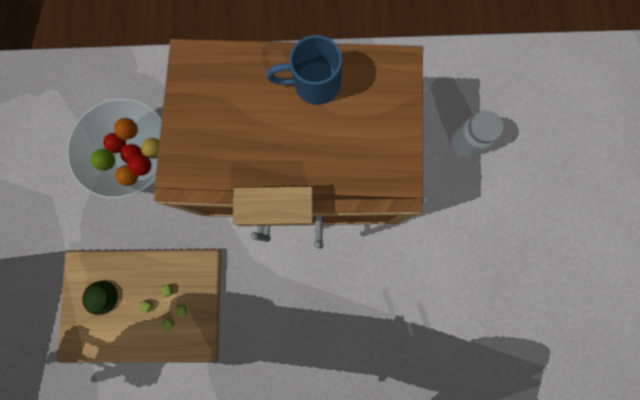

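The scene view shows the cupboard with the lip on its top front edge at about (325,110) and the active bar at (280,145). In the top view the lip is at (272,206), the bars are at about (261,236) and (319,235), and a mug stands at the back. Next I'll measure.

```bash
python3 - <<'E'
from h import *
for n in('scene','top'):
    f=np.load(n+'1.npz'); P,C,uv=cloud(n,f['im'],f['d'])
    top=(abs(P[:,2]-240)<5)&(P[:,0]>450)&(abs(P[:,1])<300)
    r=cv2.minAreaRect(P[top][:,:2].astype(np.float32)); print(n,'top rect',r, cv2.boxPoints(r).round().tolist(), np.median(P[top][:,2]))
    lip=(abs(P[:,2]-284)<5)&(P[:,0]<650)&(P[:,0]>450)&(abs(P[:,1])<150)
    r=cv2.minAreaRect(P[lip][:,:2].astype(np.float32)); print('lip',r,cv2.boxPoints(r).round().tolist(),np.median(P[lip][:,2]))
    # steel: greyish above table in front
    C=C.astype(int); grey=(C.max(1)-C.min(1)<25)
    g=grey&(P[:,2]>120)&(P[:,2]<250)&(P[:,0]>400)&(P[:,0]<600)&(abs(P[:,1])<150)
    for lo in range(120,250,10):
        s=g&(P[:,2]>=lo)&(P[:,2]<lo+10)
        for side in (0,1):
            q=s&((P[:,1]>25)==bool(side))
            if q.sum()>2: print(lo,side,q.sum(),P[q].mean(0).round(1),P[q].min(0).round(),P[q].max(0).round())
E
```

```text
scene top rect ((671.0494384765625, 9.939056396484375), (402.18817138671875, 317.0486145019531), 86.40382385253906) [[500.0, -181.0], [817.0, -201.0], [842.0, 201.0], [525.0, 221.0]] 240.4171444613374
lip ((566.3916625976562, 28.34575653076172), (109.18397521972656, 50.908260345458984), 89.42953491210938) [[540.0, -26.0], [591.0, -26.0], [592.0, 83.0], [541.0, 83.0]] 284.2346512925698
150 0 3 [512.1 -34.8 158.1] [511. -35. 156.] [513. -35. 160.]
160 0 17 [515.8 -33.4 166. ] [510. -36. 161.] [519. -28. 170.]
170 0 23 [516.7 -33.1 175.3] [512. -36. 170.] [520. -28. 179.]
180 0 25 [518.1 -33.8 186.5] [510. -36. 180.] [530. -24. 190.]
190 0 56 [522.8 -31.8 193.9] [511. -36. 190.] [533. -26. 200.]
200 0 30 [516.8 -32.3 205. ] [510. -36. 200.] [520. -26. 210.]
210 0 25 [516.2 -32.7 214.4] [510. -36. 210.] [520. -29. 220.]
220 0 32 [516.6 -32.7 225. ] [510. -36. 220.] [520. -27. 230.]
230 0 44 [515.4 -30.9 234.9] [510. -35. 230.] [520. -25. 240.]
240 0 9 [545.6 -24.2 241.3] [516. -32. 240.] [557. -22. 243.]
240 1 51 [583.   37.3 244.7] [573.  31. 241.] [593.  62. 249.]
top top rect ((667.79
[... 855 characters left out ...]
2. 179.]
180 0 25 [532.4 -29.  188.6] [505. -34. 181.] [556. -24. 190.]
180 1 14 [530.2  61.2 188. ] [519.  58. 185.] [541.  68. 190.]
190 0 131 [536.  -29.  191.9] [508. -34. 190.] [555. -24. 200.]
190 1 46 [533.8  62.3 192.4] [519.  58. 190.] [541.  67. 197.]
200 1 10 [524.3  59.4 204.5] [520.  58. 200.] [530.  61. 210.]
210 1 9 [523.6  59.5 215.8] [520.  58. 212.] [529.  62. 220.]
220 1 10 [524.2  59.5 225.4] [519.  58. 222.] [530.  62. 229.]
230 0 56 [512.2 -27.2 235.7] [506. -34. 232.] [538.   2. 239.]
230 1 53 [524.6  63.5 235.5] [519.  58. 230.] [530.  69. 239.]
240 0 18 [538.2  11.3 242.8] [538. -24. 240.] [539.  25. 246.]
240 1 8 [538.2  31.2 247.2] [538.  26. 246.] [538.  36. 249.]
```

Call:
{"method": "move_arm", "body": {
  "moves": [
    [0,0,-10,0,0,7,60],
    [0,0,-10,0,0,7,60],
    [0,0,-10,0,0,7,60],
    [0,0,-10,0,0,7,60],
    [0,0,-10,0,0,7,60],
    [0,0,-10,0,0,7,60],
    [0,0,-10,0,0,7,60],
    [0,0,-10,0,0,7,60],
    [0,0,-10,0,0,7,60],
    [0,0,-10,0,0,7,60],
    [0,0,-10,0,0,7,60],
    [0,0,-10,0,0,7,60]
  ],
  "newtons": 25
}}

```text
time_s: 1.1
ee_pos: [234.4, 632.7, 342.6]
eef_rot: [-3.142, 0.001, 1.315]
force: [-0.2, -0.1, 0.1]
finger_gap: 0.637
grip_force: 0.0
```

```bash
cat > plan.py <<'E'
from h import *
def plan(x,y,z,yaw,n):
    o=monitor.get_obs(); R=Ro.from_euler('xyz',o['eef_rot']); p=np.array(o['ee_pos'])
    T=np.array([x,y,z]); G=Ro.from_euler('xyz',[np.pi,0,yaw]); w=(R.inv()*G).as_rotvec(degrees=True)
    print('q',o['q'].round(2),'pos',p.round(1),'rot',o['eef_rot'].round(3),'t',round(o['time_s'],2),'F',o['force'].round(1))
    print('total local',R.inv().apply(T-p).round(1),'turn',w.round(2),'rows per',n)
    print((R.inv().apply(T-p)/n).round(2),(w/n).round(2))
if __name__=='__main__':
    import sys; a=list(map(float,sys.argv[1:])); plan(*a)
E
python3 plan.py 513 -29.5 340 -0.015 20
```

```text
q [-1.58  0.36  0.37  1.47 -0.13  1.34 -1.45] pos [234.4 632.7 342.6] rot [-3.142e+00  1.000e-03  1.315e+00] t 1.1 F [-0.2 -0.1  0.1]
total local [-570.1  437.3    3. ] turn [3.000e-02 4.000e-02 7.619e+01] rows per 20.0
[-28.5   21.86   0.15] [0.   0.   3.81]
```

Call:
{"method": "move_arm", "body": {
  "moves": [
    [-24,18,0,0,0,0,60],
    [-24,18,0,0,0,0,60],
    [-24,18,0,0,0,0,60],
    [-24,18,0,0,0,0,60],
    [-24,18,0,0,0,2,60],
    [-24,18,0,0,0,2,60],
    [-24,18,0,0,0,2,60],
    [-24,18,0,0,0,2,60],
    [-24,18,0,0,0,2,60],
    [-24,18,0,0,0,2,60],
    [-24,18,0,0,0,2,60],
    [-24,18,0,0,0,2,60],
    [-24,18,0,0,0,2,60],
    [-24,18,0,0,0,2,60]
  ]
}}

```text
time_s: 2.27
ee_pos: [350.4, 230.3, 342.2]
eef_rot: [-3.141, 0.0, 0.97]
force: [0.7, -0.7, -0.5]
finger_gap: 0.639
grip_force: 0.0
```

```bash
python3 plan.py 513 -29.5 340 -0.015 12
```

```text
q [-1.35 -0.17  0.54  2.    0.09  1.29 -1.44] pos [350.4 230.3 342.2] rot [-3.141  0.     0.97 ] t 2.27 F [ 0.7 -0.7 -0.5]
total local [-122.3  281.1    2.2] turn [-0.000e+00  2.000e-02  5.642e+01] rows per 12.0
[-10.19  23.42   0.18] [-0.   0.   4.7]
```

Call:
{"method": "move_arm", "body": {
  "moves": [
    [-10,23.5,0,0,0,0,60],
    [-10,23.5,0,0,0,0,60],
    [-10,23.5,0,0,0,0,60],
    [-10,23.5,0,0,0,0,60],
    [-10,23.5,0,0,0,0,60],
    [-10,23.5,0,0,0,0,60],
    [-10,23.5,0,0,0,0,60],
    [-10,23.5,0,0,0,0,60],
    [0,0,0,0,0,7,60],
    [0,0,0,0,0,7,60],
    [0,0,0,0,0,7,60],
    [0,0,0,0,0,7,60],
    [0,0,0,0,0,7,60],
    [0,0,0,0,0,7,60],
    [0,0,0,0,0,7,60],
    [0,0,0,0,0,7,60],
    [0,0,0,0,0,0,60]
  ]
}}

```text
time_s: 3.68
ee_pos: [460.3, 59.7, 342.3]
eef_rot: [3.141, 0.0, -0.013]
force: [-0.0, -0.8, 0.1]
finger_gap: 0.639
grip_force: 0.0
```

```bash
python3 - <<'E'
from h import *
from plan import plan
plan(513,-29.5,340,-0.015,4)
o,im,d=grab('wrist','w1.png'); P,C,uv=cloud('wrist',im,d,o); C=C.astype(int)
grey=(C.max(1)-C.min(1)<30)
for lo in range(190,250,10):
    for s,(a,b) in enumerate(((-50,0),(40,85))):
        q=grey&(P[:,2]>=lo)&(P[:,2]<lo+10)&(P[:,0]<545)&(P[:,0]>480)&(P[:,1]>a)&(P[:,1]<b)
        if q.sum()>3: print(lo,s,q.sum(),P[q].mean(0).round(1),P[q].min(0).round(),P[q].max(0).round(), uv[q].mean(0).round())
E
```

```text
q [-1.11 -0.09  0.8   1.93  0.07  1.28 -1.91] pos [460.3  59.7 342.3] rot [ 3.141  0.    -0.013] t 3.68 F [-0.  -0.8  0.1]
total local [53.8 88.5  2.3] turn [0.01 0.02 0.14] rows per 4
[13.45 22.13  0.57] [0.   0.01 0.03]
190 0 362 [525.8 -28.6 193.5] [506. -35. 190.] [539. -24. 200.] [420. 118.]
190 1 137 [535.   62.2 193.2] [528.  58. 190.] [540.  67. 195.] [313. 108.]
200 0 48 [511.6 -25.  205.1] [505. -28. 200.] [516. -24. 210.] [419. 135.]
210 0 53 [511.5 -25.4 215.4] [505. -30. 210.] [516. -24. 220.] [423. 136.]
220 0 54 [511.3 -24.9 224.9] [505. -28. 220.] [516. -23. 230.] [426. 137.]
230 0 226 [510.9 -28.2 236.6] [505. -35. 230.] [516. -24. 240.] [435. 139.]
230 1 208 [524.6  63.  237.2] [519.  57. 233.] [531.  69. 240.] [311. 121.]
240 0 39 [534.7 -14.  245.1] [509. -30. 240.] [538.  -0. 248.] [421. 105.]
```

Call:
{"method": "move_arm", "body": {
  "moves": [
    [12.7,22.3,0,0,0,0,60],
    [12.7,22.3,0,0,0,0,60],
    [12.7,22.3,0,0,0,0,60],
    [12.7,22.3,0,0,0,0,60],
    [0,0,0,0,0,0,60],
    [0,0,15,0,0,0,60],
    [0,0,15,0,0,0,60],
    [0,0,15,0,0,0,60],
    [0,0,15,0,0,0,60],
    [0,0,15,0,0,0,60],
    [0,0,15,0,0,0,60],
    [0,0,0,0,0,0,60]
  ]
}}

```text
time_s: 4.73
ee_pos: [509.4, -29.4, 250.3]
eef_rot: [3.14, 0.003, -0.001]
force: [-0.2, 0.1, -0.8]
finger_gap: 0.638
grip_force: 0.0
```

```bash
python3 plan.py 511.3 -29.5 221 -0.015 2
```

```text
q [-0.92  0.18  0.98  1.97 -0.17  1.08 -1.44] pos [509.4 -29.4 250.3] rot [ 3.14e+00  3.00e-03 -1.00e-03] t 4.73 F [-0.2  0.1 -0.8]
total local [ 2.   0.1 29.3] turn [0.07 0.19 0.8 ] rows per 2.0
[ 0.98  0.05 14.65] [0.03 0.09 0.4 ]
```

Call:
{"method": "move_arm", "body": {
  "moves": [
    [1,0,15,0,0,0.4,60],
    [1,0,15,0,0,0,60],
    [0,0,0,0,0,0,60],
    [0,0,0,0,0,0,30],
    [0,0,0,0,0,0,5],
    [0,0,0,0,0,0,5],
    [0,0,0,0,0,0,5],
    [0,0,0,0,0,0,5],
    [0,0,0,0,0,0,5],
    [0,0,0,0,0,0,5]
  ],
  "newtons": 25
}}

```text
time_s: 5.57
ee_pos: [512.8, -29.7, 222.7]
eef_rot: [-3.141, -0.0, -0.013]
force: [-0.1, -0.8, -0.6]
finger_gap: 0.178
grip_force: 0.0
```

```bash
python3 - <<'E'
from h import *
o=monitor.get_obs(); print(o['q'].round(2),o['ee_pos'].round(1),o['eef_rot'].round(3))
p=np.array(o['ee_pos'][:2]); th0=0.05; c0=-0.063
rot=lambda a:np.array([[np.cos(a),-np.sin(a)],[np.sin(a),np.cos(a)]])
H=p+rot(th0+c0)@[65,-155]; print('hinge',H)
# local per-row steps for 5 deg rows: tool x = (cos psi, sin psi), tool y = (sin psi,-cos psi)
psi=o['eef_rot'][2]
for dd in (3,4,5):
    a=np.radians(dd); v=p-H; dw=rot(a)@v-v
    print(dd,'local before turn',dw@[np.cos(psi),np.sin(psi)],dw@[np.sin(psi),-np.cos(psi)],'wz',-dd)
E
```

```text
[-0.89  0.23  0.96  2.   -0.22  1.02 -1.4 ] [512.8 -29.7 222.7] [-3.141 -0.    -0.013]
hinge [ 575.80443763 -185.50121519]
3 local before turn -8.024583125438244 3.6107273546347955 wz -3
4 local before turn -10.656077717955995 4.907052882210637 wz -4
5 local before turn -13.264547521119095 6.249106886295863 wz -5
```

Call:
{"method": "move_arm", "body": {
  "moves": [
    [0,0,0,0,0,0,5],
    [0,0,0,0,0,0,5],
    [0,0,0,0,0,0,5],
    [-8,3.6,0,0,0,-3,5],
    [-8,3.6,0,0,0,-3,5],
    [-8,3.6,0,0,0,-3,5],
    [-8,3.6,0,0,0,-3,5],
    [0,0,0,0,0,0,5]
  ]
}}

```text
time_s: 6.23
ee_pos: [480.8, -46.8, 222.6]
eef_rot: [-3.14, 0.0, 0.199]
force: [-1.6, -0.6, -1.0]
finger_gap: 0.12
grip_force: 25.0
```

Call:
{"method": "move_arm", "body": {
  "moves": [
    [-10.7,4.9,0,0,0,-4,5],
    [-10.7,4.9,0,0,0,-4,5],
    [-10.7,4.9,0,0,0,-4,5],
    [-10.7,4.9,0,0,0,-4,5],
    [-10.7,4.9,0,0,0,-4,5],
    [-10.7,4.9,0,0,0,-4,5],
    [-10.7,4.9,0,0,0,-4,5],
    [-10.7,4.9,0,0,0,-4,5],
    [-10.7,4.9,0,0,0,-4,5],
    [0,0,0,0,0,0,5]
  ]
}}

```text
time_s: 7.07
ee_pos: [417.0, -129.6, 222.6]
eef_rot: [3.142, -0.0, 0.826]
force: [-0.7, -0.4, 1.8]
finger_gap: 0.123
grip_force: 25.0
```

```bash
python3 -c "
from h import *
o=monitor.get_obs();print(o['q'].round(2)); p=o['ee_pos'][:2]-np.array([575.8,-185.5]); print(np.hypot(*p), np.hypot(65,155), np.arctan2(p[1],p[0])-np.arctan2(155,-65)+0.063)"
```

```text
[-0.8  -0.02  0.98  2.15  0.02  1.   -0.58]
168.34400513505977 168.0773631397161 0.8983535028021572
```

Call:
{"method": "move_arm", "body": {
  "moves": [
    [-10.7,4.9,0,0,0,-4,5],
    [-10.7,4.9,0,0,0,-4,5],
    [-10.7,4.9,0,0,0,-4,5],
    [-10.7,4.9,0,0,0,-4,5],
    [-10.7,4.9,0,0,0,-4,5],
    [-10.7,4.9,0,0,0,-4,5],
    [-10.7,4.9,0,0,0,-4,5],
    [-10.7,4.9,0,0,0,-4,5],
    [-10.7,4.9,0,0,0,-4,5],
    [-8,3.6,0,0,0,-3,5],
    [0,0,0,0,0,0,5],
    [0,0,0,0,0,0,5]
  ]
}}

```text
time_s: 8.07
ee_pos: [416.9, -240.7, 222.6]
eef_rot: [3.141, 0.001, 1.501]
force: [1.9, 0.3, 3.8]
finger_gap: 0.124
grip_force: 25.0
```

```bash
python3 -c "
from h import *
o=monitor.get_obs();print(o['q'].round(2)); p=o['ee_pos'][:2]-np.array([575.8,-185.5]); print(np.hypot(*p), np.hypot(65,155), np.arctan2(p[1],p[0])%6.2832-np.arctan2(155,-65)+0.063)"
```

```text
[-0.55  0.16  1.06  2.07 -0.16  1.    0.52]
168.19624182722444 168.0773631397161 1.570864054889259
```

Call:
{"method": "move_arm", "body": {
  "moves": [
    [0,0,0,0,0,0,40],
    [0,0,0,0,0,0,50],
    [0,0,0,0,0,0,50],
    [0,0,0,0,0,0,50],
    [0,0,-8,0,0,0,50],
    [0,0,-16,0,0,0,50],
    [0,0,-16,0,0,0,50],
    [0,0,-16,0,0,0,50],
    [0,0,-16,0,0,0,50],
    [0,0,-16,0,0,0,50],
    [0,0,-16,0,0,0,50],
    [0,0,-16,0,0,0,50],
    [0,0,0,0,0,0,50]
  ]
}}

```text
time_s: 9.15
ee_pos: [417.1, -241.3, 345.4]
eef_rot: [3.138, -0.0, 1.505]
force: [0.9, 0.1, -0.1]
finger_gap: 0.532
grip_force: 0.0
```

```bash
python3 - <<'E'
from h import *
for n in('top','scene'):
    o,im,d=grab(n,n+'2.png'); P,C,uv=cloud(n,im,d)
    k=(P[:,2]>255)&(P[:,2]<285)&(P[:,0]>540)&(P[:,0]<620)&(P[:,1]>-20)&(P[:,1]<90)
    kt=k&(abs(P[:,2]-274)<4)
    for q in(k,kt):
        if q.sum(): print(n,q.sum(),P[q].mean(0),P[q].min(0),P[q].max(0))
    l=(abs(P[:,2]-284)<5)&(P[:,0]<560)&(P[:,0]>250)&(abs(P[:,1]+190)<80)
    if l.sum()>5: print('lip',cv2.minAreaRect(P[l][:,:2].astype(np.float32)))
from plan import plan
plan(575,45,345,1.5,10)
E
```

```text
top 256 [577.94610952  46.42948291 271.7922732 ] [566.7955578   35.85820992 255.38172155] [590.28060133  59.26149973 275.50539999]
top 220 [578.69503798  47.37391795 273.25011326] [567.31262959  36.47557828 270.48125719] [590.28060133  59.26149973 275.50539999]
lip ((362.36767578125, -186.65924072265625), (50.90890121459961, 103.59232330322266), 86.99632263183594)
scene 246 [584.29006077  43.26242973 269.54025786] [569.99814232  34.89099127 255.48496115] [594.3749945   58.13216702 275.78988434]
scene 148 [582.59283754  45.72306263 273.83130887] [569.99814232  34.98651881 270.06660135] [594.27971886  58.13216702 275.78988434]
lip ((393.75244140625, -188.1658477783203), (49.69532012939453, 49.85747528076172), 85.83267974853516)
q [-0.67 -0.08  1.03  1.91  0.07  1.28  0.28] pos [ 416.4 -240.7  342.9] rot [ 3.140e+00 -1.000e-03  1.506e+00] t 9.25 F [-0.1  0.7 -0.5]
total local [295.4 139.7  -1.7] turn [ 0.07 -0.04  0.32] rows per 10
[29.54 13.97 -0.17] [ 0.01 -0.    0.03]
```

View pics/top2.png

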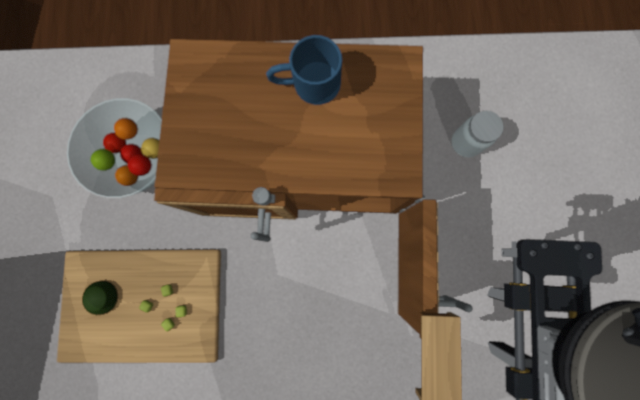

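The active leaf stands at a right angle, with its lip at (440,360). The bolt knob is now uncovered at (262,195), at about (580, 47, 274), which matches the hinge geometry.

Call:
{"method": "move_arm", "body": {
  "moves": [
    [24,13,0,0,0,0,60],
    [24,13,0,0,0,0,60],
    [24,13,0,0,0,0,60],
    [24,13,0,0,0,0,60],
    [24,13,0,0,0,0,60],
    [24,13,0,0,0,0,60],
    [24,13,0,0,0,0,60],
    [24,13,0,0,0,0,60],
    [24,13,0,0,0,0,60],
    [24,13,0,0,0,0,60],
    [24,13,0,0,0,0,60],
    [0,0,0,0,0,0,60],
    [0,0,0,0,0,0,60]
  ]
}}

```text
time_s: 10.33
ee_pos: [576.2, 14.5, 341.1]
eef_rot: [-3.14, 0.002, 1.507]
force: [-0.0, -1.0, -0.1]
finger_gap: 0.635
grip_force: 0.0
```

```bash
python3 - <<'E'
from h import *
from plan import plan
o,im,d=grab('wrist','w2.png'); P,C,uv=cloud('wrist',im,d,o)
k=(P[:,2]>266)&(P[:,2]<282)&(P[:,0]>540)&(P[:,0]<620)&(P[:,1]>0)&(P[:,1]<90)
print(k.sum(),P[k].mean(0),P[k].min(0),P[k].max(0))
plan(580,46.8,264,1.505,6)
E
```

```text
1033 [578.77665963  47.90566722 274.95480095] [567.28457016  36.09290733 266.01523418] [590.3167677   59.23079146 277.05165209]
q [-0.84  0.23  0.85  1.71 -0.18  1.28 -0.01] pos [575.8  13.2 341.5] rot [-3.140e+00  2.000e-03  1.506e+00] t 10.38 F [-0.7 -0.7  0.6]
total local [33.9  2.1 77.4] turn [-0.09  0.1   0.03] rows per 6
[ 5.65  0.35 12.91] [-0.01  0.02  0.  ]
```

Call:
{"method": "move_arm", "body": {
  "moves": [
    [17,0.5,0,0,0,0,60],
    [17,0.5,0,0,0,0,60],
    [0,0,0,0,0,0,60],
    [0,0,13,0,0,0,60],
    [0,0,13,0,0,0,60],
    [0,0,13,0,0,0,60],
    [0,0,13,0,0,0,60],
    [0,0,13,0,0,0,60],
    [0,0,10,0,0,0,60],
    [0,0,0,0,0,0,60],
    [0,0,0,0,0,0,60]
  ]
}}

```text
time_s: 11.3
ee_pos: [579.1, 46.6, 267.5]
eef_rot: [-3.141, 0.0, 1.505]
force: [-0.2, -0.2, -0.0]
finger_gap: 0.64
grip_force: 0.0
```

Down another 3 mm, close, and then pull up.

Call:
{"method": "move_arm", "body": {
  "moves": [
    [1,0,3,0,0,0,45],
    [0,0,0,0,0,0,30],
    [0,0,0,0,0,0,15],
    [0,0,0,0,0,0,15],
    [0,0,0,0,0,0,15],
    [0,0,0,0,0,0,15],
    [0,0,0,0,0,0,15],
    [0,0,0,0,0,0,15],
    [0,0,0,0,0,0,15],
    [0,0,0,0,0,0,15]
  ],
  "newtons": 35
}}

```text
time_s: 12.13
ee_pos: [579.5, 48.3, 264.6]
eef_rot: [3.142, -0.0, 1.506]
force: [-1.1, -0.0, 4.7]
finger_gap: 0.249
grip_force: 35.0
```

Call:
{"method": "move_arm", "body": {
  "moves": [
    [0,0,-5,0,0,0,15],
    [0,0,-5,0,0,0,15],
    [0,0,-5,0,0,0,15],
    [0,0,-5,0,0,0,15],
    [0,0,-4,0,0,0,15],
    [0,0,-3,0,0,0,15],
    [0,0,-2,0,0,0,15],
    [0,0,0,0,0,0,15],
    [0,0,0,0,0,0,15]
  ]
}}

```text
time_s: 12.88
ee_pos: [579.5, 48.4, 293.7]
eef_rot: [3.141, -0.0, 1.506]
force: [0.1, -0.4, 1.9]
finger_gap: 0.247
grip_force: 35.0
```

Call:
{"method": "move_arm", "body": {
  "moves": [
    [0,0,-1,0,0,0,15],
    [0,0,-1,0,0,0,15],
    [0,0,0,0,0,0,15],
    [0,0,0,0,0,0,15]
  ]
}}

```text
time_s: 13.22
ee_pos: [579.4, 48.4, 294.8]
eef_rot: [-3.141, 0.001, 1.506]
force: [5.9, 0.5, -11.4]
finger_gap: 0.251
grip_force: 35.0
```

Call:
{"method": "move_arm", "body": {
  "moves": [
    [0,0,0,0,0,0,40],
    [0,0,0,0,0,0,60],
    [0,0,0,0,0,0,60],
    [0,0,0,0,0,0,60],
    [0,0,-8,0,0,0,60],
    [0,0,-15,0,0,0,60],
    [0,0,-15,0,0,0,60],
    [0,0,-15,0,0,0,60],
    [0,0,-15,0,0,0,60],
    [0,0,-15,0,0,0,60],
    [0,0,0,0,0,0,60],
    [0,0,0,0,0,0,60]
  ]
}}

```text
time_s: 14.22
ee_pos: [579.7, 48.3, 379.3]
eef_rot: [3.14, -0.001, 1.506]
force: [-0.2, -0.3, 0.3]
finger_gap: 0.64
grip_force: 0.0
```

```bash
python3 - <<'E'
from h import *
for n in('wrist','scene','top'):
    o,im,d=grab(n,n+'3.png'); P,C,uv=cloud(n,im,d,o)
    k=(P[:,2]>255)&(P[:,2]<325)&(abs(P[:,0]-580)<9)&(abs(P[:,1]-47.5)<9)
    if k.sum(): print(n,k.sum(),np.median(P[k],0))
    l=(abs(P[:,2]-284)<5)&(P[:,0]<560)&(P[:,0]>250)&(abs(P[:,1]+190)<80)
    if l.sum()>5: print('lip',cv2.minAreaRect(P[l][:,:2].astype(np.float32)))
print(o['ee_pos'],o['force'],o['time_s'])
E
```

```text
wrist 668 [580.0024912   48.25807599 305.22816858]
scene 143 [582.18916239  45.03759557 303.7716069 ]
lip ((363.6808776855469, -186.6336212158203), (50.89186477661133, 111.39508819580078), 86.11837768554688)
top 185 [579.45061022  47.13785196 303.37510128]
lip ((362.5697326660156, -186.36546325683594), (50.837974548339844, 103.48338317871094), 86.94268798828125)
[579.19539236  48.40506862 378.06848196] [-0.81039587  0.11031994 -0.6606012 ] 14.3167
```

View pics/scene3.png

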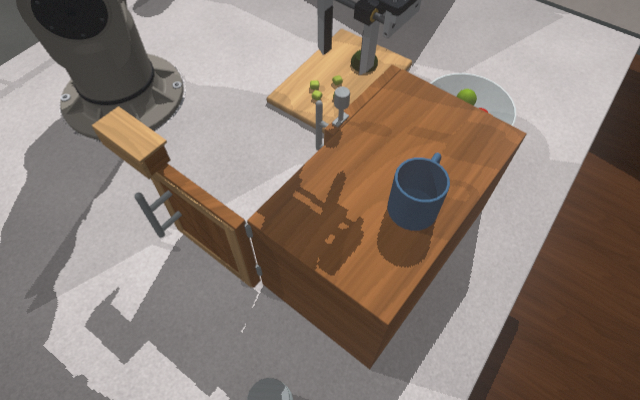

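The knob at (342,97) is fully up, with its top at about 304 mm. The active leaf is wide open, with its lip at (130,135), and the gripper is clear of everything.

```bash
python3 -c "
from h import *
print(sign_off())"
```

```text
the job is handed in; nothing more can be done
None
```

The active leaf was swung open first, to about 1.57 rad; the flush bolt was then drawn to its stop (about 30 mm) and left up, with the gripper clear of everything, and the job was handed in at about 14.3 s.

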